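# Restock the medium drawer and close it

### The job

Restock the bench drawer: find its empty pockets and stand a spare blue-capped bottle from the white carrier upright and right down in each of them, lowering it in rather than dropping it. Then push the drawer fully home until its catch holds it shut. Do not take out the bottles already in the drawer, and leave the surplus spare, the orange-capped bottle and the other things on the bench where they are.

Things in the scene. Friction and masses are not known exactly. Their poses are not given: they have to be found in the camera images.
- drawer (a joint): drawer opening in m: 0 fully home, 0.160 pulled out to its stop, where it starts. It slides easily (1 to 2 N, light damping) until a sprung roller catch about 10 mm before home; a push of about 8 N carries it past, and over the last 4 mm the catch draws it in and holds it at 0 against a firm stop. Left short of that it stays 5 to 12 mm open
- drawer_front (a point): middle of the drawer's white front panel, on its outer face (towards the robot), 85 mm above the bench; x the way the drawer shuts, y along the panel, z up. Panel 258 mm wide, from 14 to 112 mm above the bench; shut, its outer face stands 14 mm in front of the cabinet's front. A bar pull, 100 mm long, 10 mm thick, runs 20 mm in front of it, 38 mm above the bench
- cabinet_face (a point): fixed grey cabinet of the drawer, 262 mm wide, 235 mm deep and 130 mm tall; this point is at the middle of the upper edge of its front, x into the cabinet, y along its front. The first 70 mm of its top are clear; behind that stand small boxes up to 50 mm tall
- pocket_1 (a point): centre of the mouth of one of six round pockets in the drawer's dark foam (front row, right as seen from the robot); it moves with the drawer. 42 mm in diameter, 30 mm deep, orange base; mouth 60 mm above the bench; pitch 68 mm along y, 62 mm along x. Two of the six are empty; a seated bottle has its centre 7 mm above this point
- pocket_2 (a point): centre of the mouth of one of six round pockets in the drawer's dark foam (front row, middle as seen from the robot); it moves with the drawer. 42 mm in diameter, 30 mm deep, orange base; mouth 60 mm above the bench; pitch 68 mm along y, 62 mm along x. Two of the six are empty; a seated bottle has its centre 7 mm above this point
- pocket_3 (a point): centre of the mouth of one of six round pockets in the drawer's dark foam (front row, left as seen from the robot); it moves with the drawer. 42 mm in diameter, 30 mm deep, orange base; mouth 60 mm above the bench; pitch 68 mm along y, 62 mm along x. Two of the six are empty; a seated bottle has its centre 7 mm above this point
- pocket_4 (a point): centre of the mouth of one of six round pockets in the drawer's dark foam (rear row, right as seen from the robot); it moves with the drawer. 42 mm in diameter, 30 mm deep, orange base; mouth 60 mm above the bench; pitch 68 mm along y, 62 mm along x. Two of the six are empty; a seated bottle has its centre 7 mm above this point
- pocket_5 (a point): centre of the mouth of one of six round pockets in the drawer's dark foam (rear row, middle as seen from the robot); it moves with the drawer. 42 mm in diameter, 30 mm deep, orange base; mouth 60 mm above the bench; pitch 68 mm along y, 62 mm along x. Two of the six are empty; a seated bottle has its centre 7 mm above this point
- pocket_6 (a point): centre of the mouth of one of six round pockets in the drawer's dark foam (rear row, left as seen from the robot); it moves with the drawer. 42 mm in diameter, 30 mm deep, orange base; mouth 60 mm above the bench; pitch 68 mm along y, 62 mm along x. Two of the six are empty; a seated bottle has its centre 7 mm above this point
- stock_1_mid (a point): white plastic bottle with a blue ribbed screw cap, identical to the others: 74 mm tall, body 36 mm in diameter, cap 38 mm in diameter over the top 19 mm, about 70 g; this point is its centre, half-way up (37 mm above its foot), z up. One of four that already stand in pockets of the drawer
- stock_2_mid (a point): white plastic bottle with a blue ribbed screw cap, identical to the others: 74 mm tall, body 36 mm in diameter, cap 38 mm in diameter over the top 19 mm, about 70 g; this point is its centre, half-way up (37 mm above its foot), z up. One of four that already stand in pockets of the drawer
- stock_3_mid (a point): white plastic bottle with a blue ribbed screw cap, identical to the others: 74 mm tall, body 36 mm in diameter, cap 38 mm in diameter over the top 19 mm, about 70 g; this point is its centre, half-way up (37 mm above its foot), z up. One of four that already stand in pockets of the drawer
- stock_4_mid (a point): white plastic bottle with a blue ribbed screw cap, identical to the others: 74 mm tall, body 36 mm in diameter, cap 38 mm in diameter over the top 19 mm, about 70 g; this point is its centre, half-way up (37 mm above its foot), z up. One of four that already stand in pockets of the drawer
- spare_1_mid (a point): white plastic bottle with a blue ribbed screw cap, identical to the others: 74 mm tall, body 36 mm in diameter, cap 38 mm in diameter over the top 19 mm, about 70 g; this point is its centre, half-way up (37 mm above its foot), z up. One of three spares standing in the white carrier
- spare_2_mid (a point): white plastic bottle with a blue ribbed screw cap, identical to the others: 74 mm tall, body 36 mm in diameter, cap 38 mm in diameter over the top 19 mm, about 70 g; this point is its centre, half-way up (37 mm above its foot), z up. One of three spares standing in the white carrier
- spare_3_mid (a point): white plastic bottle with a blue ribbed screw cap, identical to the others: 74 mm tall, body 36 mm in diameter, cap 38 mm in diameter over the top 19 mm, about 70 g; this point is its centre, half-way up (37 mm above its foot), z up. One of three spares standing in the white carrier
- other_mid (a point): bottle of the same shape and size but with an orange cap, standing in the carrier among the spares: another solution that does not belong in the drawer; this point is its centre, half-way up
- carrier_top (a point): white polystyrene carrier block fixed to the bench, 168 x 168 mm and 60 mm tall, with four round pockets 42 mm in diameter and 30 mm deep, centres 36 mm either side of the middle along x and y; this point is the middle of its top, x and y along its sides
- forceps: steel forceps lying on the bench, 230 mm long and 8 mm thick; origin underneath near the middle, x towards the tips
- timer: white square timer, 62 x 62 x 18 mm, lying on the bench; origin at the centre of its underside
- goblet: lilac plastic goblet (an open cup), 65 mm across the rim, 110 mm tall, standing on the bench; origin at the centre of its foot
- marker: marker pen with blue cap lying on the bench, 133 mm long, 14 mm thick; origin underneath near the middle, x towards the cap
Not all that is in view belongs to the job. Leave any pink or turquoise look-alike of the part that bears spare_3_mid alone.

How it is judged:
By the outcome, as a careful person would: the job done as asked, in the order asked, and still so for the second after the job is handed in, with the robot touching nothing.
It also fails if it takes over 64 s, if anything falls off the work surface, if the arm or the gripper's body presses on something with over 40 N, if the wrist force passes 120 N, or if a joint passes its speed limit or range.

### The arm

A 6-joint arm with a two-finger parallel gripper is mounted at the origin on the work surface. World frame = base frame: x ahead of the robot, y to its left, z up, the work surface at z = 0. Lengths are in m, angles in rad, forces in N, time in s.
With the tool pointing down it reaches from about 0.275 to 0.85 m from the base axis. Payload 19 kg.
Tool frame: the origin (TCP) lies midway between the tips of the shut fingers; the grasp point (between the pads) lies 19 mm behind it; x points along the fingers, y is the direction in which the jaws open and shut, and the axes are right-handed (so a half turn about x gives the same grasp; the last joint's range is limited). The gripper opens to 85 mm and grips with 20 to 120 N. Pads are 22 mm wide; open, the fingers measure 114 mm over their backs; the gripper's body (76 mm by 85 mm) begins 54 mm behind the grasp point. The pads swing forward as they close: fully open they stand 13 mm farther back than shut.
Start: joints at [-1.3, 0.15, 1.437, -0, 1.554, -0.134], TCP at [0.226, -0.529, 0.231] pointing down, gripper open.
Joint ranges: [-2.8, 2.8], [-0.68, 2.1], [0.12, 2.68], [-1.39, 4.53], [0.16, 2.79], [-2.81, 2.81]. Speed limits (rad/s): [1.89, 1.89, 2.22, 3.01, 3.01, 3.01].

### API

Orientations are given as [roll, pitch, yaw] about the fixed x, y, z axes, in that order (R = Rz(yaw) Ry(pitch) Rx(roll)).
In Python, from rig import robot gives the robot as it stands. The module is installed in compiled form; this text tells all that it offers.
- The arm moves only by the shell command python3 -m inch 'ROWS'. ROWS is JSON, a list of rows, each a list of 3 entries, a list of its own where there are three numbers: the shift along the tool's x, y, z in m, then the turn, a rotation vector about the tool's x, y, z in rad, then the finger opening in m, from 0 to 0.0854. A call has 1 to 8 rows; each row shifts and turns the commanded pose from where the row before left it, along the tool's axes as they then stand; what a row does not reach is not made up. A row lasts 1/10 s, in which the tool goes at most 50 mm and 8.59 degrees, less where a joint would pass 70% of its speed; a pose out of reach is approached as far as the arm can. A call with a gripper value outside its range is refused whole. The fingers move at their own pace and stop on an object; the grip force is fixed at half the most. Time passes only in rows, so rows that do not move let the fingers close. It gives the time, the measured TCP pose, the force and the opening at its end, in the units of the state.
- robot.sense(): the state, without advancing time (a new reading comes with each control period).
- robot.snapshot(name): name is "scene" or "top"; returns a dict with "frame" (480x640x3 uint8, blue, green, red), "fx", "fy", "cx", "cy" (pixels), "rvec" (rotation vector, rad) and "tvec" (3), from world to camera coordinates, as OpenCV has them. Camera axes: x right, y down, z forward; pixel columns grow to the right and rows downward; lengths in m; the calibration is good to about 2 mm. A picture is of the moment at which its call begins. There is no depth.
- robot.close_job(): hands the job in, once; it reports no verdict.
The state is a dict: "time_s": time; "qpos": joint angles; "qd": joint speeds; "joint_torque": joint torques, N m; "ee_pos": TCP position; "tcp_rot": TCP orientation; "ft_force": force on the tool from outside, world axes, zero at the start; "wrist_torque": the same for the moment, N m; "finger_gap": finger opening in m.
Only numpy, scipy, OpenCV 4.12 (cv2) and the standard library are available. Lean on these libraries where they do the work, as an engineer would, in place of code of your own. Each camera call takes 0.05 s, during which the arm holds its last target.

## Working session

There is one attempt and no reset: what is moved stays moved. The work goes in short steps, Python scripts to look and compute and a shell command to move; the robot and the scene stay as the last step left them, time stands still between calls to the robot, and variables do not carry over. Pictures are saved under pics/ and viewed, and the job is handed in when it is done.

```bash
mkdir -p pics
python3 - <<'E'
from rig import robot
import cv2,json
for n in ("scene","top"):
    s=robot.snapshot(n); cv2.imwrite(f"pics/{n}0.png",s["frame"])
    print(n,{k:(v.tolist() if hasattr(v,'tolist') else v) for k,v in s.items() if k!="frame"})
print(robot.sense())
E
```

```text
scene {'fx': 556.1400181117052, 'fy': 556.1400181117052, 'cx': 317.67457413157337, 'cy': 254.65845321854198, 'rvec': [2.317775776818985, 1.2768033605549813, -0.375892029794485], 'tvec': [-0.32120433462396086, -0.3299902723424168, 1.441230101429041]}
top {'fx': 539.5303003800854, 'fy': 539.5303003800854, 'cx': 329.40832742860005, 'cy': 233.78200005415331, 'rvec': [2.1692717067989884, -2.2245251923596627, 0.05978058065662585], 'tvec': [0.05166170274730029, 0.5645974048550921, 1.1882483567961886]}
{'time_s': 0.1, 'qpos': array([-1.30002664e+00,  1.50905120e-01,  1.43793412e+00, -1.22763640e-05,
        1.55378348e+00, -1.34005757e-01]), 'qd': array([ 2.03906098e-06, -9.14954716e-05, -1.52212747e-03,  6.06847679e-04,
       -9.26231124e-04, -6.65758252e-04]), 'joint_torque': array([ 5.45876246e-03, -7.14386058e+01, -5.71783948e+01,  6.78521678e-05,
        7.28419211e-03, -4.02947785e-05]), 'ee_pos': array([ 0.22636046, -0.52834104,  0.23076977]), 'tcp_rot': array([-1.69288652,  1.56976619,  1.85348179]), 'ft_force': array([-0.19370407, -0.19049654, -0.48431937]), 'wrist_torque': array([-0.01542288, -0.01965717,  0.02286896]), 'finger_gap': 0.08530246046880413}
```

View pics/scene0.png

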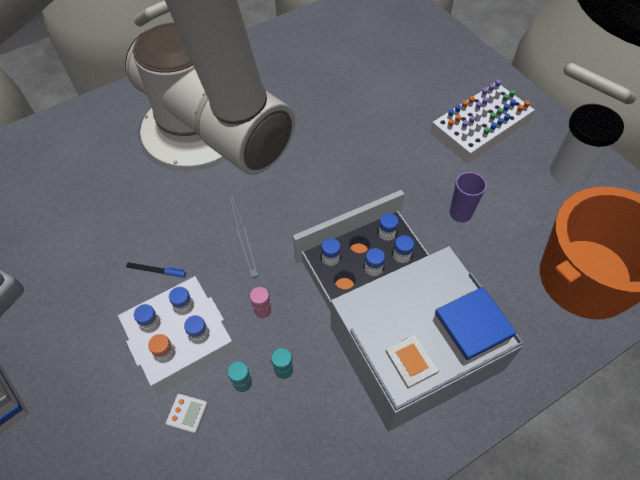

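View pics/top0.png

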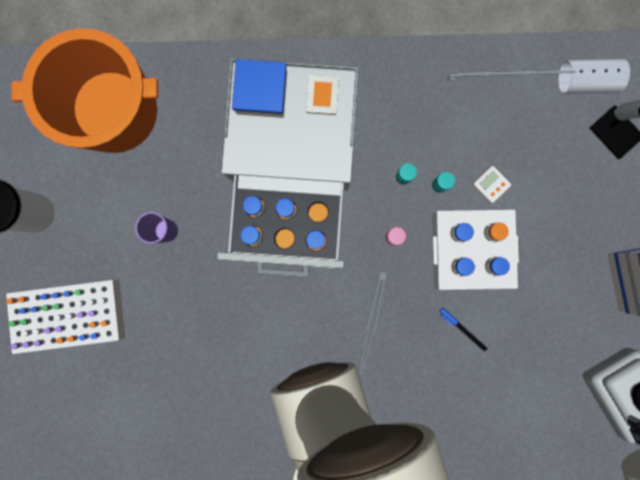

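The empty pockets show orange bases. In the top view they are front middle (285,239) and rear right (318,212), i.e. pocket_2 and pocket_4.

Candidates for a spare, in top-view pixels:
- Blue caps in the carrier: (464,232), (465,267), (500,267). These are the ones to use.
- Orange cap in the carrier: (498,232). Leave it.
- Pink look-alike (397,236) and turquoise look-alikes (407,172) and (445,181). Leave them.
- Drawer stock with blue caps: (252,205), (286,208), (250,235), (316,240). Leave them.

Next I'll measure by fitting cap models in both cameras.

```bash
cat > h.py <<'E'
import numpy as np,cv2
from scipy.optimize import minimize
from scipy.spatial.transform import Rotation as Ro
def K(s): return np.array([[s["fx"],0,s["cx"]],[0,s["fy"],s["cy"]],[0,0,1.]])
def proj(s,P): return cv2.projectPoints(np.asarray(P,float).reshape(-1,3),np.array(s["rvec"]),np.array(s["tvec"]),K(s),None)[0].reshape(-1,2)
def back(s,px,z):
    R=cv2.Rodrigues(np.array(s["rvec"]))[0]; C=-R.T@np.array(s["tvec"])
    d=R.T@np.linalg.inv(K(s))@np.array([px[0],px[1],1.]); return C+d*(z-C[2])/d[2]
def mask(img,kind):
    h=cv2.cvtColor(img,cv2.COLOR_BGR2HSV)
    if kind=="blue": return cv2.inRange(h,(100,120,60),(125,255,255))
    if kind=="orange": return cv2.inRange(h,(5,140,80),(20,255,255))
def hull(s,x,y,z0,z1,r):
    a=np.linspace(0,2*np.pi,40,endpoint=False)
    P=[[x+r*np.cos(t),y+r*np.sin(t),z] for z in(z0,z1) for t in a]
    return cv2.convexHull((proj(s,P)*16).round().astype(np.int32))
def fitcap(s,m,x0,y0,z0=.085,z1=.104,r=.019):
    u=proj(s,[[x0,y0,.095]])[0].astype(int); w=np.zeros_like(m); cv2.circle(w,tuple(int(v) for v in u),22,255,-1)
    up=4
    mm=cv2.resize(cv2.bitwise_and(m,w),None,fx=1,fy=1)
    mom=None
    # match centroid of model hull with mask component
    n,l,st,ce=cv2.connectedComponentsWithStats(mm)
    i=min(range(1,n),key=lambda i:np.hypot(*(ce[i]-u))-0.05*st[i,4])
    p=np.array([x0,y0])
    for _ in range(6):
        M=cv2.moments(hull(s,p[0],p[1],z0,z1,r)/16.0.__float__() if False else (hull(s,p[0],p[1],z0,z1,r)/16).astype(np.float32))
        c=np.array([M["m10"],M["m01"]])/M["m00"]
        d=ce[i]-c
        p=p+(back(s,c+d,.095)-back(s,c,.095))[:2]
    return p,st[i,4],M["m00"]
E
cat > m.py <<'E'
from rig import robot
from h import *
sc=robot.snapshot("scene");tp=robot.snapshot("top")
S=[("sp",464,232,"blue"),("sp",465,267,"blue"),("sp",500,267,"blue"),("oth",498,232,"orange"),("p6",252,205,"blue"),("p5",286,208,"blue"),("p3",250,235,"blue"),("p1",316,240,"blue")]
for n,u,v,k in S:
    g=back(tp,(u,v),.1)[:2]
    o=[]
    for s in(tp,sc):
        p,a,b=fitcap(s,mask(s["frame"],k),*g); o+=[p.round(4).tolist(),int(a),round(b)]
    print(n,o)
for u,v in((285,239),(318,212)): print("base",back(tp,(u,v),.03))
print("panel top edge ends",back(tp,(219,257),.112),back(tp,(343,265),.112), "cab top edge",back(tp,(222,172),.130),back(tp,(352,181),.130))
print("tcp px",proj(tp,[robot.sense()["ee_pos"]]))
print(Ro.from_euler("xyz",robot.sense()["tcp_rot"]).as_matrix().round(3))
f=tp["frame"];cv2.imwrite("pics/c1.png",cv2.resize(f[150:310,200:540],None,fx=2.35,fy=2.35,interpolation=cv2.INTER_CUBIC))
f=sc["frame"];cv2.imwrite("pics/c2.png",cv2.resize(f[180:400,100:440],None,fx=2.3,fy=2.3,interpolation=cv2.INTER_CUBIC))
E
python3 m.py
```

```text
sp [[0.5588, -0.2413], 244, 303, [0.5546, -0.2417], 283, 387]
sp [[0.4872, -0.2407], 247, 305, [0.4824, -0.241], 269, 366]
sp [[0.4862, -0.3129], 254, 316, [0.4815, -0.3134], 278, 387]
oth [[0.5582, -0.3135], 248, 313, [0.5535, -0.3145], 270, 410]
p6 [[0.6262, 0.198], 277, 288, [0.6236, 0.1977], 308, 326]
p5 [[0.6198, 0.1297], 272, 280, [0.6168, 0.13], 305, 332]
p3 [[0.5641, 0.2042], 273, 287, [0.5618, 0.2036], 295, 309]
p1 [[0.5521, 0.0682], 261, 270, [0.5488, 0.0682], 301, 323]
base [0.55588468 0.13540009 0.03      ]
base [0.61361666 0.06143802 0.03      ]
panel top edge ends [0.51891347 0.26444143 0.112     ] [0.49621778 0.01169102 0.112     ] cab top edge [0.69051165 0.25220718 0.13      ] [ 0.66563776 -0.01053219  0.13      ]
tcp px [[648.68760577 407.9429006 ]]
[[-0.     0.394 -0.919]
 [ 0.001 -0.919 -0.394]
 [-1.    -0.001 -0.   ]]
```

View pics/c1.png

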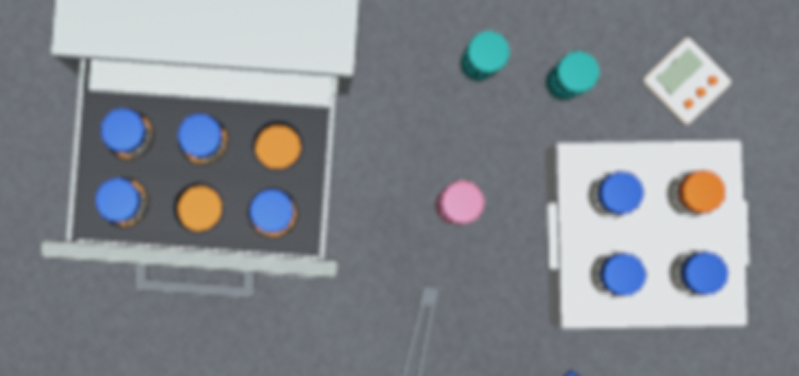

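View pics/c2.png

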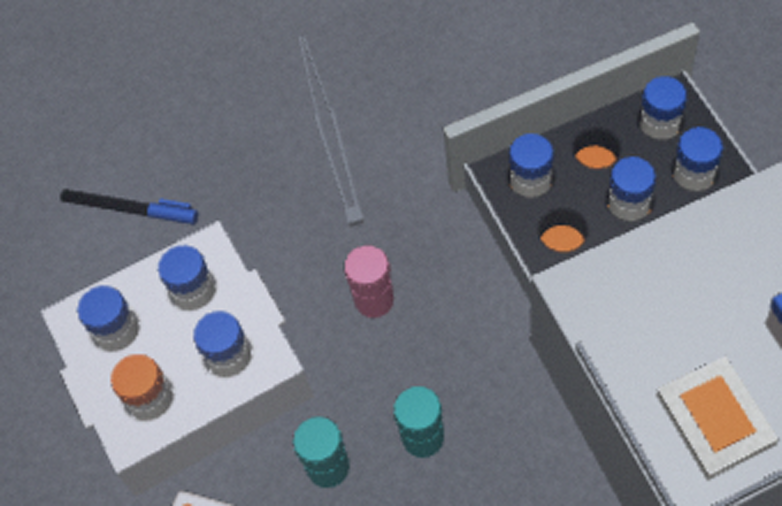

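The crops show three blue-capped spares in the carrier, with orange rear right at about (702,192) in the first crop. Both empty pockets show their orange bases. My masks miss the shaded cap sides, so I'll tighten the fit.

```bash
cat > m2.py <<'E'
from rig import robot
import h; from h import *
def mask2(img,k):
    hh=cv2.cvtColor(cv2.resize(img,None,fx=1,fy=1),cv2.COLOR_BGR2HSV)
    lo,hi=((100,110,25),(130,255,255)) if k=="blue" else ((3,120,35),(22,255,255))
    return cv2.inRange(hh,lo,hi)
sc=robot.snapshot("scene");tp=robot.snapshot("top")
S=[("spRearL",464,232,"blue"),("spFrontL",465,267,"blue"),("spFrontR",500,267,"blue"),("oth",498,232,"orange"),("p6",252,205,"blue"),("p5",286,208,"blue"),("p3",250,235,"blue"),("p1",316,240,"blue")]
for n,u,v,k in S:
    g=back(tp,(u,v),.1)[:2];o=[]
    for s in(tp,sc):
        p,a,b=fitcap(s,mask2(s["frame"],k),*g); o+=[p.round(4).tolist(),int(a),round(b)]
    p,a,b=fitcap(tp,mask2(tp["frame"],k),*g,z0=.1039); o+=["disc",p.round(4).tolist(),round(b)]
    print(n,*o)
# carrier from white top: corners
m=cv2.inRange(cv2.cvtColor(tp["frame"],cv2.COLOR_BGR2HSV),(0,0,200),(180,40,255))
m[:, :425]=0;m[:,525:]=0;m[:205]=0;m[295:]=0
c=max(cv2.findContours(m,0,2)[0],key=cv2.contourArea); r=cv2.minAreaRect(c); print(r,[back(tp,q,.06).round(4)[:2].tolist() for q in cv2.boxPoints(r)],back(tp,r[0],.06))
# orange bases ellipses vs projected base disc
mo=mask2(tp["frame"],"orange")
n,l,st,ce=cv2.connectedComponentsWithStats(mo[190:255,225:345])
for i in range(1,n):
    if st[i,4]>100: print("base",st[i],back(tp,ce[i]+[225,190],.03))
E
python3 m2.py
```

```text
spRearL [0.5589, -0.2413] 251 303 [0.5554, -0.2418] 300 388 disc [0.5585, -0.2392] 264
spFrontL [0.4872, -0.2409] 252 305 [0.4839, -0.2414] 298 367 disc [0.4873, -0.2387] 267
spFrontR [0.4862, -0.3128] 261 315 [0.4826, -0.3134] 299 387 disc [0.4863, -0.3101] 267
oth [0.5582, -0.3133] 264 314 [0.5543, -0.3145] 304 410 disc [0.5578, -0.3105] 265
p6 [0.626, 0.198] 283 288 [0.6235, 0.1976] 315 326 disc [0.6252, 0.1968] 263
p5 [0.6199, 0.13] 284 281 [0.6168, 0.1298] 317 333 disc [0.6191, 0.1294] 263
p3 [0.5641, 0.2043] 283 287 [0.5619, 0.2035] 299 309 disc [0.5636, 0.2032] 265
p1 [0.5522, 0.0682] 266 270 [0.5488, 0.0681] 304 323 disc [0.552, 0.0681] 266
((477.5, 249.0), (78.0, 79.0), 90.0) [[0.6087, -0.1971], [0.6045, -0.3671], [0.4374, -0.3599], [0.4417, -0.1912]] [ 0.52278336 -0.2787889   0.06      ]
base [ 83  13  20  19 308] [0.61384347 0.06217711 0.03      ]
base [ 50  39  20  20 309] [0.55779789 0.13669762 0.03      ]
```

```bash
cat > go.py <<'E'
import sys
from rig import robot
from h import *
s=robot.sense();R=Ro.from_euler("xyz",s["tcp_rot"]).as_matrix()
x,y,z,th=map(float,sys.argv[1:5])
d=R.T@(np.array([x,y,z])-s["ee_pos"])
T=np.array([[0,np.sin(th),-np.cos(th)],[0,-np.cos(th),-np.sin(th)],[-1,0,0]])
print("pos",s["ee_pos"].round(4),"t",s["time_s"],"F",s["ft_force"].round(1),"gap",round(s["finger_gap"],4),"q6",s["qpos"].round(2))
print("tool shift mm",(d*1e3).round(1),"rotvec",Ro.from_matrix(R.T@T).as_rotvec().round(4))
E
python3 go.py .557 -.241 .23 -.09; python3 -m inch '[[[0,0,0],[0.124,0,0],0.06],[[0,0,0],[0.124,0,0],0.06],[[0,0,0],[0.124,0,0],0.06],[[0,0,0],[0.124,0,0],0.06]]'; python3 go.py .557 -.241 .23 -.09
```

```text
pos [ 0.2264 -0.5284  0.2311] t 0.3 F [0.8 0.2 0.2] gap 0.0856 q6 [-1.3   0.15  1.44  0.    1.55 -0.13]
tool shift mm [   1.2 -134.  -417.1] rotvec [0.4948 0.     0.0005]
time_s: 0.7
ee_pos: [0.2264, -0.5285, 0.2312]
tcp_rot: [-1.096, 1.571, 1.949]
ft_force: [-0.2, -0.0, 0.9]
finger_gap: 0.06
pos [ 0.2264 -0.5285  0.2312] t 0.7 F [-0.2 -0.   0.9] gap 0.06 q6 [-1.3   0.15  1.44 -0.    1.55  0.37]
tool shift mm [   1.2 -317.9 -301.4] rotvec [-0.0063  0.0001  0.0002]
```

```bash
python3 -m inch '[[[0,-0.026,-0.025],[0,0,0],0.06],[[0,-0.026,-0.025],[0,0,0],0.06],[[0,-0.026,-0.025],[0,0,0],0.06],[[0,-0.026,-0.025],[0,0,0],0.06],[[0,-0.026,-0.025],[0,0,0],0.06],[[0,-0.026,-0.025],[0,0,0],0.06],[[0,-0.026,-0.025],[0,0,0],0.06],[[0,-0.026,-0.025],[0,0,0],0.06]]'; python3 go.py .557 -.241 .16 -.09
```

```text
time_s: 1.5
ee_pos: [0.4455, -0.3385, 0.2313]
tcp_rot: [-3.037, 1.571, 0.014]
ft_force: [0.1, -0.4, 0.1]
finger_gap: 0.0603
pos [ 0.4455 -0.3385  0.2313] t 1.5 F [ 0.1 -0.4  0.1] gap 0.0603 q6 [-0.79  0.12  1.47  0.    1.55  0.87]
tool shift mm [  71.3 -107.2 -102.2] rotvec [-0.0013 -0.      0.    ]
```

```bash
python3 -m inch '[[[0,-0.026,-0.025],[0,0,0],0.06],[[0,-0.027,-0.026],[0,0,0],0.06],[[0,-0.027,-0.026],[0,0,0],0.06],[[0,-0.027,-0.025],[0,0,0],0.06],[[0.04,0,0],[0,0,0],0.06],[[0.031,0,0],[0,0,0],0.06],[[0,0,0],[0,0,0],0.06]]'; python3 go.py .557 -.241 .076 -.09
python3 - <<'E'
from rig import robot
import cv2
f=robot.snapshot("top")["frame"];cv2.imwrite("pics/a1.png",cv2.resize(f[170:330,390:590],None,fx=3,fy=3))
f=robot.snapshot("scene")["frame"];cv2.imwrite("pics/a2.png",cv2.resize(f[180:400,60:320],None,fx=2.5,fy=2.5))
E
```

```text
time_s: 2.2
ee_pos: [0.5544, -0.2412, 0.1561]
tcp_rot: [-0.449, 1.564, 2.602]
ft_force: [-0.8, 0.6, -0.1]
finger_gap: 0.06
pos [ 0.5544 -0.2412  0.1561] t 2.2 F [-0.8  0.6 -0.1] gap 0.06 q6 [-0.54  0.25  1.47  0.    1.43  1.12]
tool shift mm [80.1 -0.1 -3. ] rotvec [-0.0007  0.0061  0.0029]
```

View pics/a1.png

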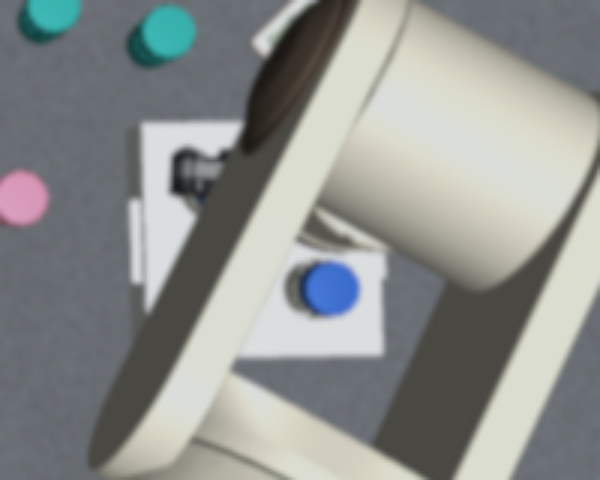

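View pics/a2.png

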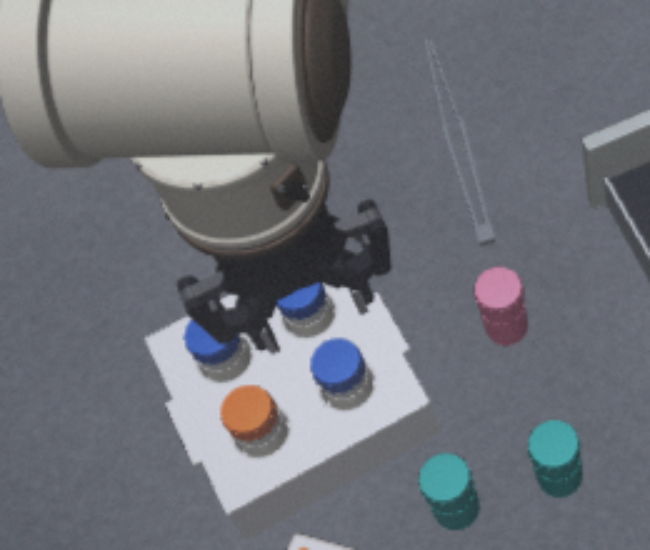

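The view shows the gripper above the rear-left blue spare, with the fingertips at about (265,345) and (362,305) in the scene crop, one each side of the cap's line. I'll let it settle and recheck.

```bash
python3 -m inch '[[[0,0,0],[0,0,0],0.06],[[0,0,0],[0,0,0],0.06]]'; python3 go.py .558 -.241 .076 -.09
python3 - <<'E'
from rig import robot
from h import *
s=robot.snapshot("scene"); print(proj(s,[robot.sense()["ee_pos"]]), proj(s,[[.557,-.241,.104]]))
E
```

```text
time_s: 2.5
ee_pos: [0.5563, -0.2429, 0.1622]
tcp_rot: [2.72, 1.568, -0.513]
ft_force: [-0.0, 0.4, -0.8]
finger_gap: 0.0598
pos [ 0.5563 -0.2429  0.1622] t 2.5 F [-0.   0.4 -0.8] gap 0.0598 q6 [-0.54  0.25  1.46  0.    1.43  1.12]
tool shift mm [86.2 -2.1 -1.3] rotvec [-0.0016 -0.0023 -0.001 ]
[[186.20024223 309.92912146]] [[193.948054   323.20984401]]
```

```bash
python3 -m inch '[[[0.02,-0.002,-0.001],[0,0,0],0.06],[[0.02,0,0],[0,0,0],0.06],[[0.02,0,0],[0,0,0],0.06],[[0.016,0,0],[0,0,0],0.06],[[0.01,0,0],[0,0,0],0.06],[[0.007,0,0],[0,0,0],0.06],[[0,0,0],[0,0,0],0.06],[[0,0,0],[0,0,0],0.06]]'; python3 go.py .558 -.241 .068 -.09
python3 - <<'E'
from rig import robot
import cv2
f=robot.snapshot("scene")["frame"];cv2.imwrite("pics/a3.png",cv2.resize(f[220:380,100:260],None,fx=3.7,fy=3.7,interpolation=2))
E
```

```text
time_s: 3.35
ee_pos: [0.5573, -0.2406, 0.068]
tcp_rot: [2.771, 1.57, -0.462]
ft_force: [0.8, 0.1, -0.2]
finger_gap: 0.0601
pos [ 0.5573 -0.2406  0.068 ] t 3.35 F [ 0.8  0.1 -0.2] gap 0.0601 q6 [-0.53  0.32  1.57  0.    1.25  1.13]
tool shift mm [ 0.   0.3 -0.7] rotvec [-0.0012 -0.0007 -0.0003]
```

View pics/a3.png

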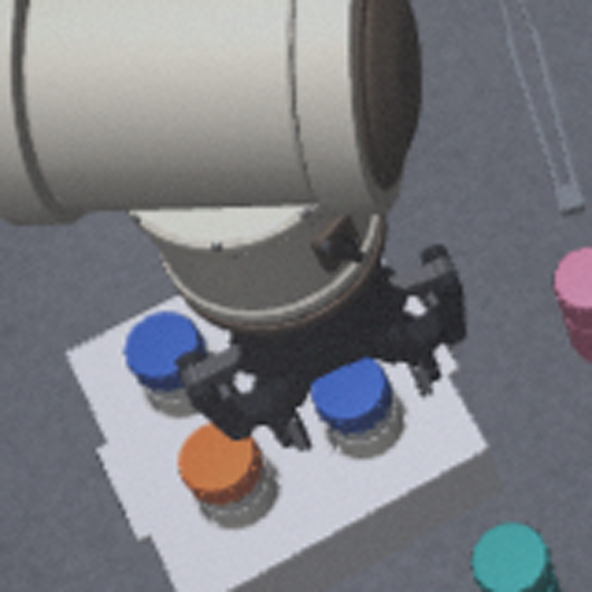

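Fingers straddle the blue cap at (350,395), with the tips at (300,440) and (425,385), clear of the orange cap. Now I'll close.

```bash
python3 -m inch '[[[0,0,0],[0,0,0],0.03],[[0,0,0],[0,0,0],0.03],[[0,0,0],[0,0,0],0.03],[[0,0,0],[0,0,0],0.03]]';python3 -m inch '[[[-0.01,0,0],[0,0,0],0.03],[[-0.02,0,0],[0,0,0],0.03],[[-0.025,0,0],[0,0,0],0.03],[[-0.025,0,0],[0,0,0],0.03],[[-0.02,0,0],[0,0,0],0.03],[[0,0,0],[0,0,0],0.03],[[0,0,0],[0,0,0],0.03]]'; python3 go.py .558 .136 .168 -.09
python3 - <<'E'
from rig import robot
import cv2
f=robot.snapshot("scene")["frame"];cv2.imwrite("pics/a4.png",cv2.resize(f[200:360,100:260],None,fx=3.7,fy=3.7,interpolation=2))
E
```

```text
time_s: 3.8
ee_pos: [0.5574, -0.2406, 0.068]
tcp_rot: [2.719, 1.57, -0.513]
ft_force: [-1.0, -0.2, 6.2]
finger_gap: 0.0365
time_s: 4.5
ee_pos: [0.557, -0.2404, 0.1674]
tcp_rot: [2.942, 1.57, -0.291]
ft_force: [-0.4, -0.3, -1.3]
finger_gap: 0.0364
pos [ 0.557  -0.2404  0.1674] t 4.5 F [-0.4 -0.3 -1.3] gap 0.0364 q6 [-0.53  0.24  1.46  0.    1.44  1.13]
tool shift mm [  -0.6 -374.9   33.3] rotvec [-0.0012 -0.0003 -0.0001]
```

View pics/a4.png

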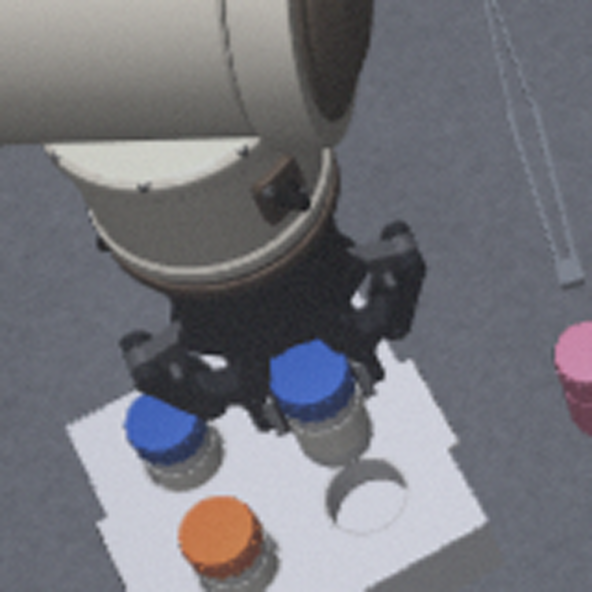

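Spare is held upright, and its empty carrier pocket shows at (368,495). Next I carry it to pocket_2, target TCP (.557,.1365).

```bash
python3 -m inch '[[[-0.012,-0.02,0.002],[0,0,0],0.03],[[-0.012,-0.04,0.004],[0,0,0],0.03],[[0,-0.045,0.004],[0,0,0],0.03],[[0,-0.045,0.004],[0,0,0],0.03],[[0,-0.045,0.004],[0,0,0],0.03],[[0,-0.045,0.004],[0,0,0],0.03],[[0,-0.045,0.004],[0,0,0],0.03],[[0,-0.04,0.003],[0,0,0],0.03]]'; python3 -m inch '[[[0,-0.03,0.003],[0,0,0],0.03],[[0,-0.015,0.001],[0,0,0],0.03],[[0,0,0],[0,0,0],0.03],[[0,0,0],[0,0,0],0.03]]';  python3 go.py .557 .1365 .168 -.09
```

```text
time_s: 5.35
ee_pos: [0.5568, 0.0886, 0.191]
tcp_rot: [-0.27, 1.57, 2.781]
ft_force: [0.4, -0.1, -0.9]
finger_gap: 0.0368
time_s: 5.75
ee_pos: [0.5577, 0.1306, 0.191]
tcp_rot: [0.508, 1.57, -2.724]
ft_force: [-0.1, 0.2, -0.4]
finger_gap: 0.0366
pos [0.5577 0.1306 0.191 ] t 5.75 F [-0.1  0.2 -0.4] gap 0.0366 q6 [ 0.1   0.16  1.5  -0.    1.47  1.76]
tool shift mm [23.  -5.8  1.2] rotvec [-0.0009  0.0007 -0.0004]
```

Now a small alignment and a drop to where the foot sits about 12 mm above the mouth, then a look.

```bash
python3 -m inch '[[[0.005,-0.004,0.001],[0,0,0],0.03],[[0.015,-0.002,0],[0,0,0],0.03],[[0.02,0,0],[0,0,0],0.03],[[0.02,0,0],[0,0,0],0.03],[[0.013,0,0],[0,0,0],0.03],[[0.005,0,0],[0,0,0],0.03],[[0,0,0],[0,0,0],0.03],[[0,0,0],[0,0,0],0.03]]'; python3 go.py .557 .1365 .068 -.09
python3 - <<'E'
from rig import robot
import cv2
f=robot.snapshot("scene")["frame"];cv2.imwrite("pics/b1.png",cv2.resize(f[160:320,270:450],None,fx=3.7,fy=3.7,interpolation=2))
f=robot.snapshot("top")["frame"];cv2.imwrite("pics/b2.png",cv2.resize(f[150:300,200:400],None,fx=3,fy=3,interpolation=2))
E
```

```text
time_s: 6.55
ee_pos: [0.5578, 0.137, 0.114]
tcp_rot: [-2.813, 1.57, 0.237]
ft_force: [0.1, -0.5, -0.5]
finger_gap: 0.0366
pos [0.5578 0.137  0.114 ] t 6.55 F [ 0.1 -0.5 -0.5] gap 0.0366 q6 [0.11 0.22 1.6  0.   1.32 1.77]
tool shift mm [46.   0.6  0.8] rotvec [-0.0014 -0.0008  0.0003]
```

View pics/b1.png

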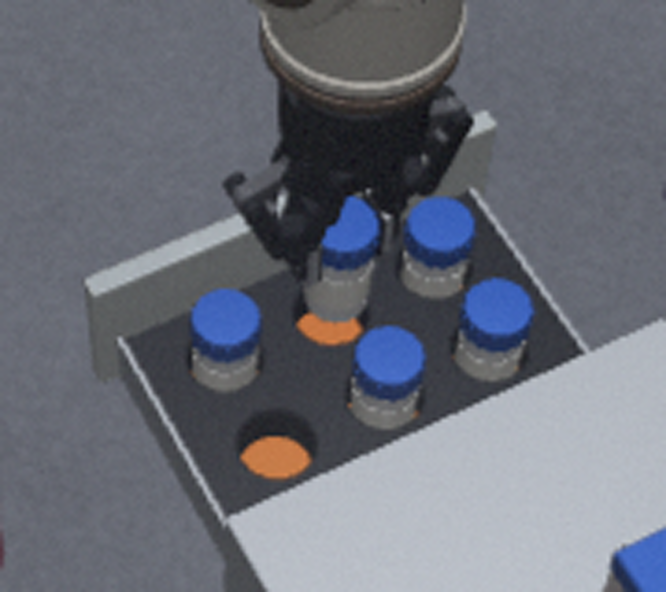

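View pics/b2.png

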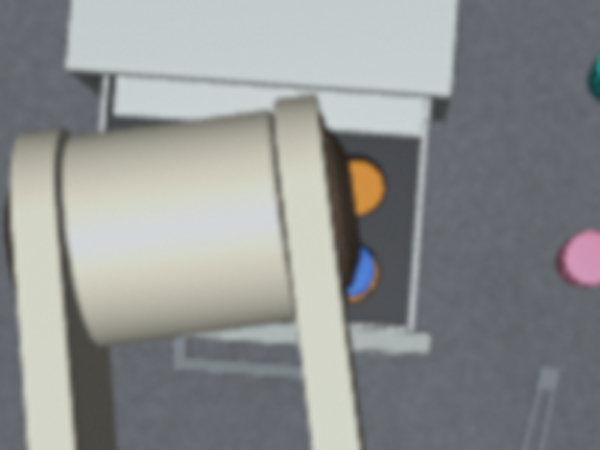

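Run:
```python
from rig import robot
from h import *
s=robot.snapshot("scene");f=s["frame"].copy();e=robot.sense()["ee_pos"]
up=4
F=cv2.resize(f,None,fx=up,fy=up,interpolation=2)
def draw(x,y,z,r,c):
    a=np.linspace(0,2*np.pi,60);P=proj(s,[[x+r*np.cos(t),y+r*np.sin(t),z] for t in a])*up+1.5
    cv2.polylines(F,[P.round().astype(np.int32)],True,c,1)
x,y=e[0]-.0015,e[1]   # scene-frame estimates
draw(x,y,.150,.019,(0,255,255));draw(x,y,.131,.019,(0,255,255));draw(x,y,.076,.018,(0,255,0))
for p in((.5555,.1358),(.6112,.0625)):
    draw(*p,.06,.021,(255,0,255)); draw(*p,.03,.021,(255,255,0))
cv2.imwrite("pics/b3.png",F[200*up:315*up,300*up:420*up])
```

```text
(no output)
```

View pics/b3.png

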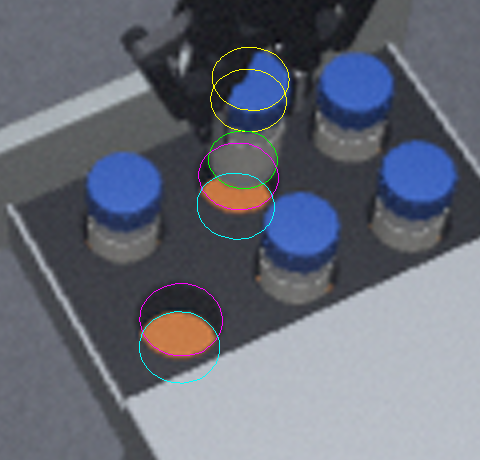

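Overlay agrees: the bottle foot (green) sits within about 1 mm of the pocket_2 mouth (magenta). I'll nudge by 1 mm and lower.

```bash
python3 -m inch '[[[0.006,0.001,0.001],[0,0,0],0.03],[[0.006,0,0],[0,0,0],0.03],[[0.006,0,0],[0,0,0],0.03],[[0,0,0],[0,0,0],0.03]]'; python3 -m inch '[[[0.006,0,0],[0,0,0],0.03],[[0.006,0,0],[0,0,0],0.03],[[0.006,0,0],[0,0,0],0.03],[[0.004,0,0],[0,0,0],0.03],[[0,0,0],[0,0,0],0.03]]';python3 -m inch '[[[0.002,0,0],[0,0,0],0.03],[[0.002,0,0],[0,0,0],0.03],[[0,0,0],[0,0,0],0.03]]'; python3 go.py .557 .1365 .068 -.09
```

```text
time_s: 7.1
ee_pos: [0.5558, 0.1362, 0.0941]
tcp_rot: [0.132, 1.569, -3.101]
ft_force: [-0.9, -0.4, -0.7]
finger_gap: 0.0362
time_s: 7.6
ee_pos: [0.556, 0.1362, 0.0726]
tcp_rot: [0.121, 1.57, -3.111]
ft_force: [0.8, 1.1, -0.8]
finger_gap: 0.037
time_s: 7.9
ee_pos: [0.5563, 0.1362, 0.0692]
tcp_rot: [-0.458, 1.571, 2.592]
ft_force: [-0.6, 0.3, -0.7]
finger_gap: 0.0365
pos [0.5563 0.1362 0.0692] t 7.9 F [-0.6  0.3 -0.7] gap 0.0365 q6 [0.11 0.25 1.65 0.   1.23 1.77]
tool shift mm [ 1.2 -0.4 -0.7] rotvec [-0.0012  0.0001  0.0001]
```

```bash
python3 -m inch '[[[0.001,0,0],[0,0,0],0.03],[[0,0,0],[0,0,0],0.03]]'; python3 -m inch '[[[0.001,0,0],[0,0,0],0.03],[[0,0,0],[0,0,0],0.03]]'; python3 -m inch '[[[0.001,0,0],[0,0,0],0.03],[[0,0,0],[0,0,0],0.03]]'
```

```text
time_s: 8.1
ee_pos: [0.5563, 0.1362, 0.0683]
tcp_rot: [-1.384, 1.571, 1.667]
ft_force: [-0.7, 0.8, -0.4]
finger_gap: 0.0366
time_s: 8.3
ee_pos: [0.5568, 0.1362, 0.068]
tcp_rot: [-2.942, 1.57, 0.109]
ft_force: [-1.6, -0.9, 7.3]
finger_gap: 0.0366
time_s: 8.5
ee_pos: [0.5574, 0.1361, 0.0679]
tcp_rot: [-3.02, 1.568, 0.03]
ft_force: [-0.7, -2.8, 14.9]
finger_gap: 0.0365
```

Foot contact at TCP z 0.068, just as it stood in the carrier. I'll ease off, open a little and rise.

```bash
python3 -m inch '[[[-0.002,0,0],[0,0,0],0.03],[[0,0,0],[0,0,0],0.055],[[0,0,0],[0,0,0],0.055],[[0,0,0],[0,0,0],0.055],[[0,0,0],[0,0,0],0.055]]'; python3 -m inch '[[[-0.01,0,0],[0,0,0],0.055],[[-0.02,0,0],[0,0,0],0.055],[[-0.025,0,0],[0,0,0],0.055],[[-0.025,0,0],[0,0,0],0.055],[[-0.02,0,0],[0,0,0],0.055],[[0,0,0],[0,0,0],0.055]]'; python3 go.py .4863 -.2403 .168 -.09
python3 - <<'E'
from rig import robot
import cv2
f=robot.snapshot("scene")["frame"];cv2.imwrite("pics/b4.png",cv2.resize(f[160:320,270:450],None,fx=3.7,fy=3.7,interpolation=2))
E
```

```text
time_s: 9.0
ee_pos: [0.5562, 0.1362, 0.0681]
tcp_rot: [-0.102, 1.57, 2.949]
ft_force: [-0.2, 0.3, 0.9]
finger_gap: 0.055
time_s: 9.6
ee_pos: [0.5574, 0.1364, 0.172]
tcp_rot: [-2.922, 1.566, 0.129]
ft_force: [1.1, 0.2, -0.9]
finger_gap: 0.0551
pos [0.5574 0.1364 0.172 ] t 9.6 F [ 1.1  0.2 -0.9] gap 0.0551 q6 [0.11 0.17 1.53 0.   1.43 1.77]
tool shift mm [  3.4 381.6  36.6] rotvec [-0.0011 -0.0047  0.001 ]
```

View pics/b4.png

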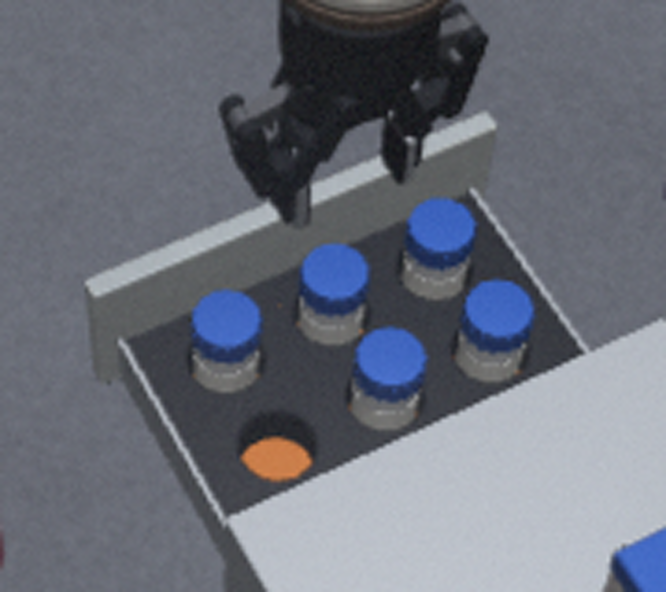

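First bottle is seated level with the others at (335,275). Next is the front-left spare, target TCP (.4857,-.2402).

```bash
python3 -m inch '[[[0,0.025,0.002],[0,0,0],0.06],[[0,0.045,0.004],[0,0,0],0.06],[[0,0.045,0.004],[0,0,0],0.06],[[0,0.045,0.004],[0,0,0],0.06],[[0,0.045,0.004],[0,0,0],0.06],[[0,0.045,0.004],[0,0,0],0.06],[[0,0.045,0.004],[0,0,0],0.06],[[0,0.045,0.004],[0,0,0],0.06]]'; python3 -m inch '[[[0,0.025,0.004],[0,0,0],0.06],[[0,0.015,0.002],[0,0,0],0.06],[[0,0,0],[0,0,0],0.06],[[0,0,0],[0,0,0],0.06]]';  python3 go.py .4857 -.2402 .068 -.09
```

```text
time_s: 10.45
ee_pos: [0.4945, -0.2012, 0.1678]
tcp_rot: [-0.556, 1.57, 2.494]
ft_force: [0.5, -0.1, 0.8]
finger_gap: 0.0599
time_s: 10.85
ee_pos: [0.486, -0.2382, 0.168]
tcp_rot: [-1.019, 1.57, 2.031]
ft_force: [-0.3, 0.2, -0.6]
finger_gap: 0.06
pos [ 0.486  -0.2382  0.168 ] t 10.85 F [-0.3  0.2 -0.6] gap 0.06 q6 [-0.6   0.11  1.61  0.    1.42  1.06]
tool shift mm [100.    2.1   0. ] rotvec [-0.0012  0.0005  0.0007]
```

```bash
python3 -m inch '[[[0.02,0.002,0],[0,0,0],0.06],[[0.02,0,0],[0,0,0],0.06],[[0.02,0,0],[0,0,0],0.06],[[0.02,0,0],[0,0,0],0.06],[[0.012,0,0],[0,0,0],0.06],[[0.008,0,0],[0,0,0],0.06],[[0,0,0],[0,0,0],0.06],[[0,0,0],[0,0,0],0.06]]'; python3 go.py .4857 -.2402 .068 -.09
python3 - <<'E'
from rig import robot
import cv2
f=robot.snapshot("scene")["frame"];cv2.imwrite("pics/c3.png",cv2.resize(f[220:380,100:260],None,fx=3.7,fy=3.7,interpolation=2))
E
```

```text
time_s: 11.65
ee_pos: [0.4861, -0.2408, 0.069]
tcp_rot: [2.812, 1.57, -0.42]
ft_force: [0.5, 0.6, -0.2]
finger_gap: 0.0602
pos [ 0.4861 -0.2408  0.069 ] t 11.65 F [ 0.5  0.6 -0.2] gap 0.0602 q6 [-0.6   0.19  1.73  0.    1.22  1.06]
tool shift mm [ 1.  -0.6  0.4] rotvec [-0.0009 -0.0006 -0.0002]
```

View pics/c3.png

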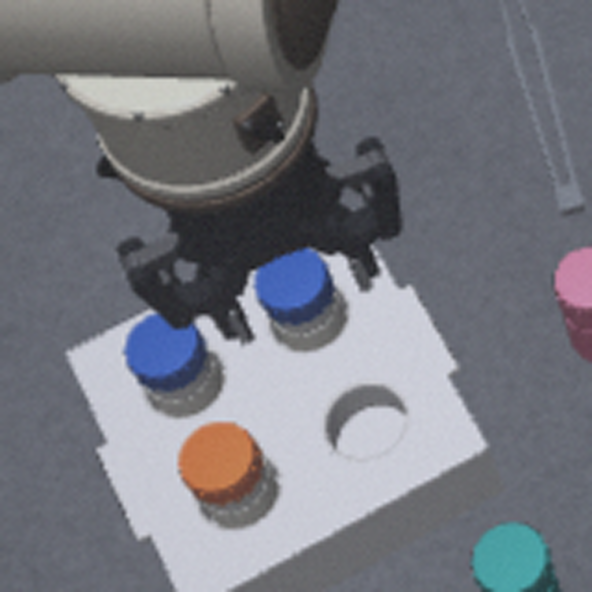

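Fingers straddle the front-left blue cap (293,285). Closing and lifting.

```bash
python3 -m inch '[[[0,0,0],[0,0,0],0.03],[[0,0,0],[0,0,0],0.03],[[0,0,0],[0,0,0],0.03],[[0,0,0],[0,0,0],0.03]]';python3 -m inch '[[[-0.01,0,0],[0,0,0],0.03],[[-0.02,0,0],[0,0,0],0.03],[[-0.025,0,0],[0,0,0],0.03],[[-0.025,0,0],[0,0,0],0.03],[[-0.025,0,0],[0,0,0],0.03],[[-0.015,0,0],[0,0,0],0.03],[[0,0,0],[0,0,0],0.03],[[0,0,0],[0,0,0],0.03]]'; python3 go.py .6125 .0622 .19 -.09
```

```text
time_s: 12.1
ee_pos: [0.486, -0.2411, 0.0692]
tcp_rot: [2.782, 1.57, -0.451]
ft_force: [-1.3, 1.6, 6.5]
finger_gap: 0.0364
time_s: 12.9
ee_pos: [0.4855, -0.2408, 0.1878]
tcp_rot: [-0.616, 1.57, 2.434]
ft_force: [0.1, -0.0, -0.7]
finger_gap: 0.0365
pos [ 0.4855 -0.2408  0.1878] t 12.9 F [ 0.1 -0.  -0.7] gap 0.0365 q6 [-0.6   0.1   1.58  0.    1.46  1.06]
tool shift mm [  -2.2 -313.4  -98.8] rotvec [-0.0013  0.0004  0.0003]
```

```bash
python3 -m inch '[[[-0.002,-0.02,-0.006],[0,0,0],0.03],[[0,-0.035,-0.011],[0,0,0],0.03],[[0,-0.042,-0.013],[0,0,0],0.03],[[0,-0.042,-0.013],[0,0,0],0.03],[[0,-0.042,-0.013],[0,0,0],0.03],[[0,-0.042,-0.013],[0,0,0],0.03],[[0,-0.042,-0.013],[0,0,0],0.03],[[0,-0.03,-0.01],[0,0,0],0.03]]'; python3 -m inch '[[[0,-0.018,-0.006],[0,0,0],0.03],[[0,0,0],[0,0,0],0.03],[[0,0,0],[0,0,0],0.03],[[0,0,0],[0,0,0],0.03]]';  python3 go.py .6125 .0622 .115 -.09
```

```text
time_s: 13.7
ee_pos: [0.6042, 0.0471, 0.1886]
tcp_rot: [-0.137, 1.569, 2.915]
ft_force: [0.9, -1.4, -0.9]
finger_gap: 0.0365
time_s: 14.1
ee_pos: [0.6115, 0.0608, 0.19]
tcp_rot: [0.294, 1.57, -2.94]
ft_force: [-0.2, -0.1, -0.6]
finger_gap: 0.0369
pos [0.6115 0.0608 0.19  ] t 14.1 F [-0.2 -0.1 -0.6] gap 0.0369 q6 [-0.03  0.25  1.4  -0.    1.49  1.64]
tool shift mm [75.  -1.5 -1. ] rotvec [-0.0022  0.0007 -0.0002]
```

```bash
python3 -m inch '[[[0.01,-0.001,-0.001],[0,0,0],0.03],[[0.02,0,0],[0,0,0],0.03],[[0.02,0,0],[0,0,0],0.03],[[0.015,0,0],[0,0,0],0.03],[[0.01,0,0],[0,0,0],0.03],[[0,0,0],[0,0,0],0.03],[[0,0,0],[0,0,0],0.03]]'; python3 go.py .6125 .0622 .068 -.09
python3 - <<'E'
from rig import robot
from h import *
s=robot.snapshot("scene");f=s["frame"].copy();e=robot.sense()["ee_pos"]
up=4
F=cv2.resize(f,None,fx=up,fy=up,interpolation=2)
def draw(x,y,z,r,c):
    a=np.linspace(0,2*np.pi,60);P=proj(s,[[x+r*np.cos(t),y+r*np.sin(t),z] for t in a])*up+1.5
    cv2.polylines(F,[P.round().astype(np.int32)],True,c,1)
x,y=e[0]-.0015,e[1]
dz=e[2]-.068
draw(x,y,.104+dz,.019,(0,255,255));draw(x,y,.085+dz,.019,(0,255,255));draw(x,y,.03+dz,.018,(0,255,0))
p=(.6112,.0625); draw(*p,.06,.021,(255,0,255)); draw(*p,.03,.021,(255,255,0))
cv2.imwrite("pics/d1.png",F[200*up:315*up,280*up:420*up])
E
```

```text
time_s: 14.8
ee_pos: [0.6131, 0.0626, 0.1158]
tcp_rot: [-2.887, 1.57, 0.163]
ft_force: [0.5, 0.4, -1.2]
finger_gap: 0.0367
pos [0.6131 0.0626 0.1158] t 14.8 F [ 0.5  0.4 -1.2] gap 0.0367 q6 [-0.02  0.3   1.5   0.    1.35  1.64]
tool shift mm [47.8  0.5  0.6] rotvec [-0.0013 -0.0005  0.0001]
```

View pics/d1.png

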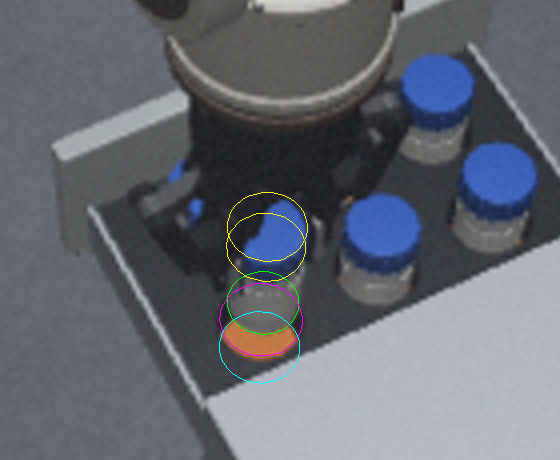

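Bottle foot is over pocket_4's mouth to within about 1 mm. Lowering.

```bash
python3 -m inch '[[[0.007,0.0005,0.0005],[0,0,0],0.03],[[0.007,0,0],[0,0,0],0.03],[[0.006,0,0],[0,0,0],0.03],[[0,0,0],[0,0,0],0.03]]'; python3 -m inch '[[[0.006,0,0],[0,0,0],0.03],[[0.006,0,0],[0,0,0],0.03],[[0.006,0,0],[0,0,0],0.03],[[0.004,0,0],[0,0,0],0.03],[[0,0,0],[0,0,0],0.03]]';python3 -m inch '[[[0.002,0,0],[0,0,0],0.03],[[0.001,0,0],[0,0,0],0.03],[[0,0,0],[0,0,0],0.03]]'; python3 go.py .6125 .0622 .069 -.09
```

```text
time_s: 15.25
ee_pos: [0.6118, 0.0623, 0.0941]
tcp_rot: [0.002, 1.569, 3.052]
ft_force: [-0.2, -0.2, -1.0]
finger_gap: 0.0369
time_s: 15.75
ee_pos: [0.612, 0.0623, 0.0725]
tcp_rot: [-0.002, 1.57, 3.049]
ft_force: [-0.5, -0.0, -0.5]
finger_gap: 0.0371
time_s: 16.05
ee_pos: [0.6123, 0.0623, 0.0703]
tcp_rot: [-1.352, 1.571, 1.699]
ft_force: [0.2, -0.8, -0.3]
finger_gap: 0.0369
pos [0.6123 0.0623 0.0703] t 16.05 F [ 0.2 -0.8 -0.3] gap 0.0369 q6 [-0.02  0.33  1.55  0.    1.26  1.64]
tool shift mm [ 1.3  0.1 -0.2] rotvec [-0.0013  0.      0.0001]
```

```bash
python3 -m inch '[[[0.001,0,0],[0,0,0],0.03],[[0,0,0],[0,0,0],0.03]]'; python3 -m inch '[[[0.001,0,0],[0,0,0],0.03],[[0,0,0],[0,0,0],0.03]]'
```

```text
time_s: 16.25
ee_pos: [0.6123, 0.0623, 0.0693]
tcp_rot: [-1.234, 1.571, 1.816]
ft_force: [-1.0, 0.2, 0.1]
finger_gap: 0.0362
time_s: 16.45
ee_pos: [0.6129, 0.0623, 0.0691]
tcp_rot: [-3.03, 1.569, 0.021]
ft_force: [-0.3, -0.5, 7.1]
finger_gap: 0.0364
```

```bash
python3 -m inch '[[[-0.001,0,0],[0,0,0],0.03],[[0,0,0],[0,0,0],0.055],[[0,0,0],[0,0,0],0.055],[[0,0,0],[0,0,0],0.055],[[0,0,0],[0,0,0],0.055]]'; python3 -m inch '[[[-0.01,0,0],[0,0,0],0.055],[[-0.02,0,0],[0,0,0],0.055],[[-0.025,0,0],[0,0,0],0.055],[[-0.025,0,0],[0,0,0],0.055],[[-0.025,0,0],[0,0,0],0.055],[[-0.015,0,0],[0,0,0],0.055],[[0,0,0],[0,0,0],0.055],[[0,0,0],[0,0,0],0.055]]'; python3 go.py .42 .15 .19 -.09
python3 - <<'E'
from rig import robot
import cv2
f=robot.snapshot("scene")["frame"];cv2.imwrite("pics/d2.png",cv2.resize(f[160:320,270:450],None,fx=3.7,fy=3.7,interpolation=2))
E
```

```text
time_s: 16.95
ee_pos: [0.6123, 0.0623, 0.0692]
tcp_rot: [-0.402, 1.571, 2.649]
ft_force: [-0.0, 0.9, 0.2]
finger_gap: 0.0549
time_s: 17.75
ee_pos: [0.6122, 0.0623, 0.1888]
tcp_rot: [-0.196, 1.57, 2.855]
ft_force: [-0.2, -1.0, -0.3]
finger_gap: 0.0551
pos [0.6122 0.0623 0.1888] t 17.75 F [-0.2 -1.  -0.3] gap 0.0551 q6 [-0.02  0.25  1.4   0.    1.49  1.64]
tool shift mm [ -1.1 -69.8 199.3] rotvec [-0.0012  0.0005  0.0001]
```

View pics/d2.png

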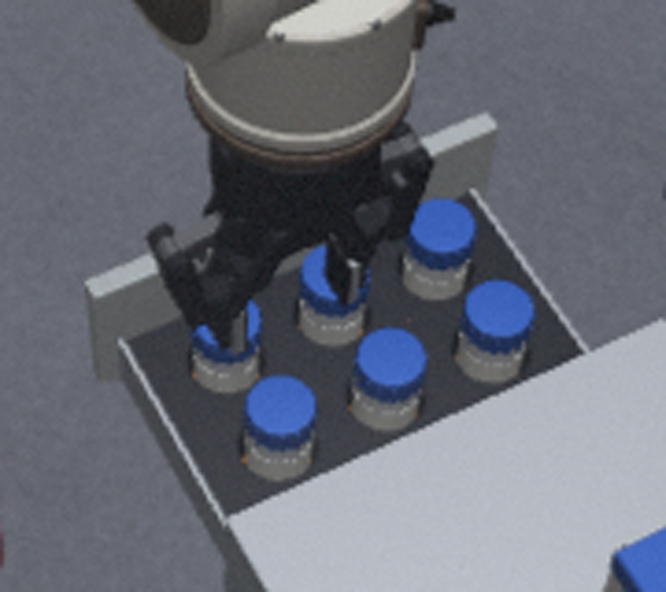

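All six pockets are now filled and level. Next I close the fingers, back off in front of the panel (clear of the bar) and push at z≈0.08.

```bash
python3 -m inch '[[[0,-0.01,0.025],[0,0,0],0],[[0,-0.012,0.035],[0,0,0],0],[[0,-0.012,0.035],[0,0,0],0],[[0,-0.012,0.035],[0,0,0],0],[[0,-0.012,0.035],[0,0,0],0],[[0,-0.011,0.027],[0,0,0],0],[[0,0,0],[0,0,0],0],[[0,0,0],[0,0,0],0]]'; python3 go.py .427 .148 .08 -.09;  python3 -m inch '[[[0.015,0,0],[0,0,0],0],[[0.025,0,0],[0,0,0],0],[[0.025,0,0],[0,0,0],0],[[0.025,0,0],[0,0,0],0],[[0.015,0,0],[0,0,0],0],[[0.004,0,0],[0,0,0],0],[[0,0,0],[0,0,0],0],[[0,0,0],[0,0,0],0]]'; python3 go.py .427 .148 .08 -.09
python3 - <<'E'
from rig import robot
import cv2
f=robot.snapshot("scene")["frame"];cv2.imwrite("pics/e1.png",cv2.resize(f[140:320,230:450],None,fx=3,fy=3,interpolation=2))
f=robot.snapshot("top")["frame"];cv2.imwrite("pics/e2.png",cv2.resize(f[150:300,200:400],None,fx=3,fy=3,interpolation=2))
E
```

```text
time_s: 18.6
ee_pos: [0.4271, 0.1486, 0.1887]
tcp_rot: [0.247, 1.57, -2.985]
ft_force: [-0.4, -0.7, 0.4]
finger_gap: -0.0001
pos [0.4271 0.1486 0.1887] t 18.6 F [-0.4 -0.7  0.4] gap -0.0001 q6 [ 0.16 -0.09  1.77  0.    1.46  1.83]
tool shift mm [ 1.087e+02  6.000e-01 -1.000e-01] rotvec [-0.0004  0.0006 -0.0001]
time_s: 19.4
ee_pos: [0.428, 0.1484, 0.0809]
tcp_rot: [-2.752, 1.57, 0.298]
ft_force: [0.0, 0.6, -0.4]
finger_gap: 0.0
pos [0.428  0.1484 0.0809] t 19.4 F [ 0.   0.6 -0.4] gap 0.0 q6 [ 0.16 -0.    1.91  0.    1.23  1.83]
tool shift mm [0.9 0.5 1. ] rotvec [-0.0015 -0.0006  0.0002]
```

View pics/e1.png

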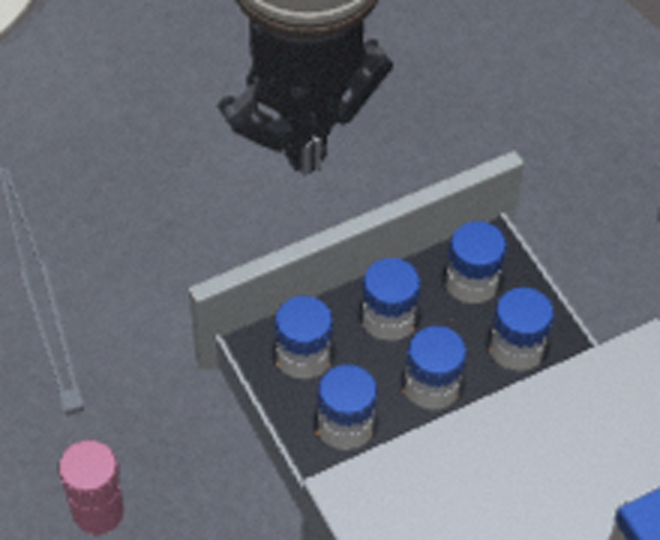

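View pics/e2.png

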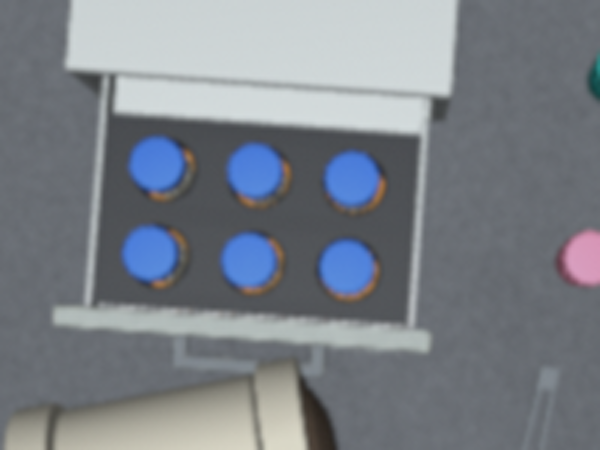

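All six are seated and upright, and the pushing fingers stand in front of the panel's middle. I advance to just short of the panel, then go slowly.

```bash
python3 -m inch '[[[0,0,-0.012],[0,0,0],0],[[0,0,-0.018],[0,0,0],0],[[0,0,-0.012],[0,0,0],0],[[0,0,-0.006],[0,0,0],0],[[0,0,-0.004],[0,0,0],0],[[0,0,-0.004],[0,0,0],0],[[0,0,-0.004],[0,0,0],0],[[0,0,-0.004],[0,0,0],0]]'; python3 -m inch '[[[0,0,-0.005],[0,0,0],0],[[0,0,-0.005],[0,0,0],0],[[0,0,-0.005],[0,0,0],0],[[0,0,-0.005],[0,0,0],0]]'
python3 - <<'E'
from rig import robot
import cv2
f=robot.snapshot("scene")["frame"];cv2.imwrite("pics/e3.png",cv2.resize(f[140:320,230:450],None,fx=3,fy=3,interpolation=2))
E
```

```text
time_s: 20.3
ee_pos: [0.4913, 0.1427, 0.0804]
tcp_rot: [-1.773, 1.571, 1.278]
ft_force: [0.4, -0.0, 0.1]
finger_gap: 0.0005
time_s: 20.7
ee_pos: [0.5115, 0.1408, 0.0803]
tcp_rot: [-1.104, 1.571, 1.947]
ft_force: [-1.7, -0.1, 1.0]
finger_gap: -0.0001
```

View pics/e3.png

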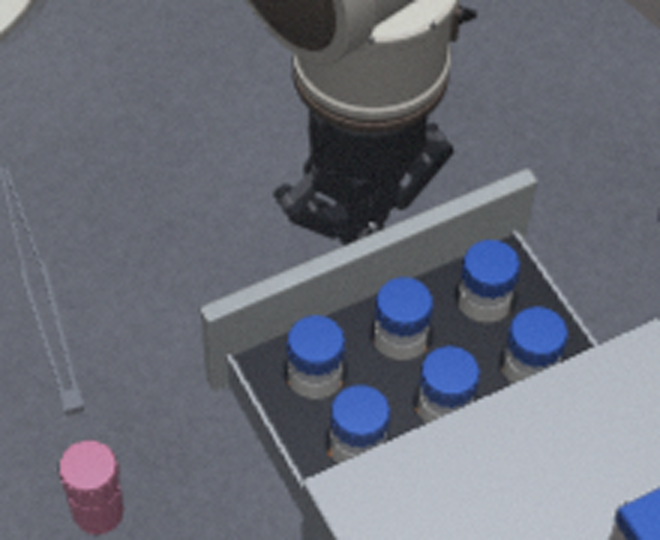

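The panel is moving with the push at about 1.7 N. Continuing steadily.

```bash
python3 -m inch '[[[0,0,-0.006],[0,0,0],0],[[0,0,-0.007],[0,0,0],0],[[0,0,-0.008],[0,0,0],0],[[0,0,-0.008],[0,0,0],0],[[0,0,-0.008],[0,0,0],0],[[0,0,-0.008],[0,0,0],0],[[0,0,-0.008],[0,0,0],0],[[0,0,-0.008],[0,0,0],0]]';  python3 -m inch '[[[0,0,-0.008],[0,0,0],0],[[0,0,-0.008],[0,0,0],0],[[0,0,-0.008],[0,0,0],0],[[0,0,-0.008],[0,0,0],0],[[0,0,-0.005],[0,0,0],0],[[0,0,-0.004],[0,0,0],0],[[0,0,0],[0,0,0],0]]'; python3 go.py .656 .125 .08 -.09
python3 - <<'E'
from rig import robot
import cv2
f=robot.snapshot("scene")["frame"];cv2.imwrite("pics/e4.png",cv2.resize(f[140:360,230:500],None,fx=2.6,fy=2.6,interpolation=2))
E
```

```text
time_s: 21.55
ee_pos: [0.5725, 0.1352, 0.0803]
tcp_rot: [-1.493, 1.571, 1.557]
ft_force: [-1.8, -1.8, -0.1]
finger_gap: 0.0004
time_s: 22.25
ee_pos: [0.6131, 0.1316, 0.0803]
tcp_rot: [-2.443, 1.57, 0.607]
ft_force: [0.5, -0.8, 0.2]
finger_gap: -0.0002
pos [0.6131 0.1316 0.0803] t 22.25 F [ 0.5 -0.8  0.2] gap -0.0002 q6 [0.09 0.35 1.51 0.   1.29 1.75]
tool shift mm [  0.3   2.6 -43.3] rotvec [-0.0013 -0.0003  0.0003]
```

View pics/e4.png

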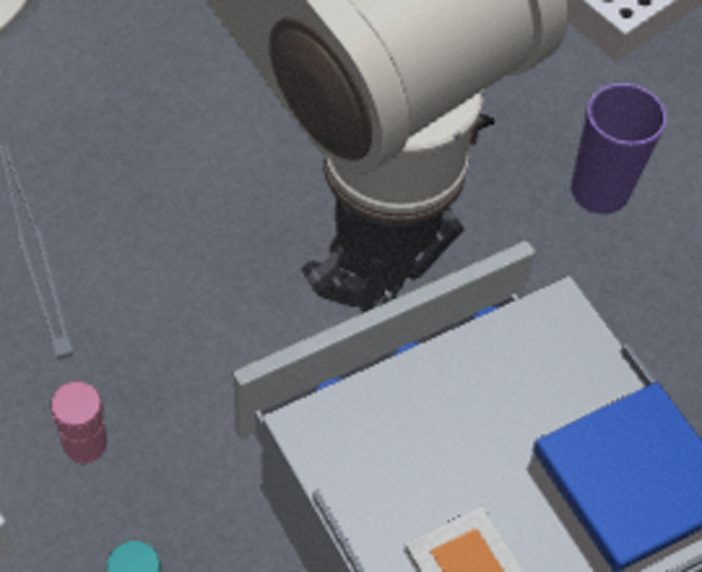

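About 40 mm remain. I'll advance 30, then creep.

```bash
python3 -m inch '[[[0,0,-0.004],[0,0,0],0],[[0,0,-0.005],[0,0,0],0],[[0,0,-0.005],[0,0,0],0],[[0,0,-0.005],[0,0,0],0],[[0,0,-0.005],[0,0,0],0],[[0,0,-0.004],[0,0,0],0]]'; python3 -m inch '[[[0,0,-0.002],[0,0,0],0],[[0,0,-0.002],[0,0,0],0]]'; python3 -m inch '[[[0,0,-0.002],[0,0,0],0],[[0,0,-0.002],[0,0,0],0]]'; python3 -m inch '[[[0,0,-0.002],[0,0,0],0],[[0,0,-0.001],[0,0,0],0]]'
python3 - <<'E'
from rig import robot
import cv2
f=robot.snapshot("scene")["frame"];cv2.imwrite("pics/e5.png",cv2.resize(f[220:340,300:450],None,fx=5,fy=5,interpolation=2))
E
```

```text
time_s: 22.9
ee_pos: [0.6405, 0.129, 0.0803]
tcp_rot: [-0.056, 1.57, 2.995]
ft_force: [-13.6, -0.7, 8.3]
finger_gap: 0.0001
time_s: 23.1
ee_pos: [0.6441, 0.1286, 0.0803]
tcp_rot: [0.073, 1.569, 3.123]
ft_force: [-8.3, -0.6, 2.4]
finger_gap: 0.0002
time_s: 23.3
ee_pos: [0.6484, 0.1282, 0.0803]
tcp_rot: [0.144, 1.57, -3.089]
ft_force: [-4.0, -0.5, 2.1]
finger_gap: 0.0003
time_s: 23.5
ee_pos: [0.6512, 0.128, 0.0803]
tcp_rot: [0.05, 1.569, 3.101]
ft_force: [-14.2, 0.0, 6.7]
finger_gap: 0.0002
```

View pics/e5.png

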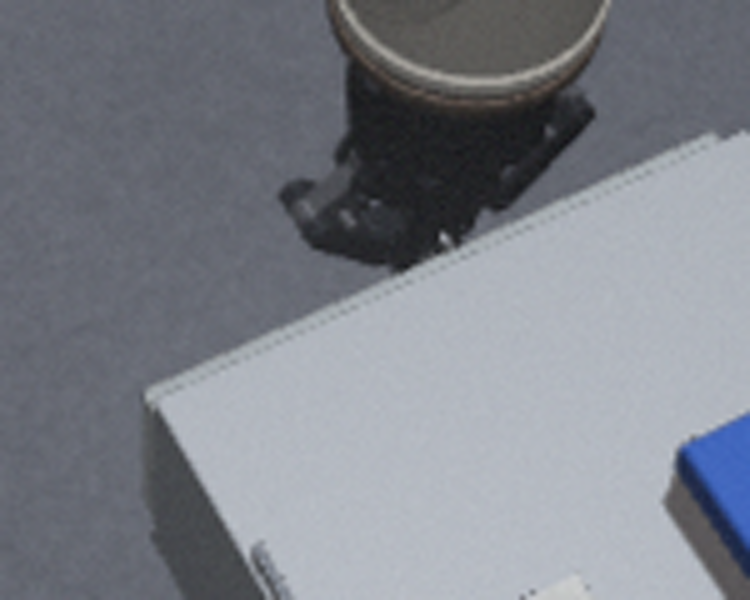

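The force went through the catch hump (about 14 N, falling to 4 N) and is rising again against the stop. One more small press to confirm, then retreat.

```bash
python3 -m inch '[[[0,0,-0.001],[0,0,0],0],[[0,0,0],[0,0,0],0]]'; python3 -m inch '[[[0,0,0.005],[0,0,0],0],[[0,0,0.015],[0,0,0],0],[[0,0,0.03],[0,0,0],0],[[0,0,0.03],[0,0,0],0],[[0,0,0.03],[0,0,0],0],[[0,0,0.03],[0,0,0],0],[[-0.03,0,0.02],[0,0,0],0],[[-0.03,0,0],[0,0,0],0]]'; python3 -m inch '[[[-0.03,0,0.03],[0,0,0],0],[[-0.02,0,0.03],[0,0,0],0],[[0,0,0],[0,0,0],0],[[0,0,0],[0,0,0],0]]'
python3 - <<'E'
from rig import robot
from h import *
for n in("scene","top"):
    s=robot.snapshot(n); cv2.imwrite(f"pics/f_{n}.png",s["frame"])
    if n=="top": cv2.imwrite("pics/f_tc.png",cv2.resize(s["frame"][50:230,200:380],None,fx=3.3,fy=3.3,interpolation=2))
    else: cv2.imwrite("pics/f_sc.png",cv2.resize(s["frame"][220:340,300:450],None,fx=5,fy=5,interpolation=2))
E
```

```text
time_s: 23.75
ee_pos: [0.6512, 0.128, 0.0803]
tcp_rot: [0.106, 1.567, -3.127]
ft_force: [-17.7, -0.7, 8.8]
finger_gap: 0.0
time_s: 24.55
ee_pos: [0.491, 0.1428, 0.1409]
tcp_rot: [0.023, 1.57, 3.074]
ft_force: [0.5, 0.8, 0.8]
finger_gap: -0.0
time_s: 24.95
ee_pos: [0.4337, 0.1481, 0.1909]
tcp_rot: [-2.886, 1.568, 0.165]
ft_force: [1.1, 0.1, -0.0]
finger_gap: -0.0004
```

View pics/f_scene.png

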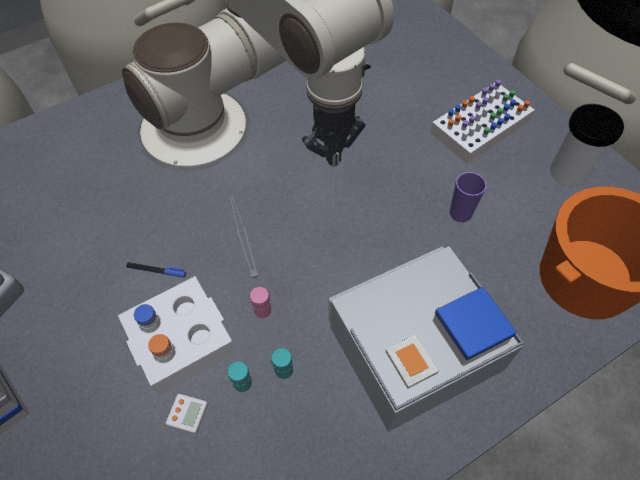

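View pics/f_tc.png

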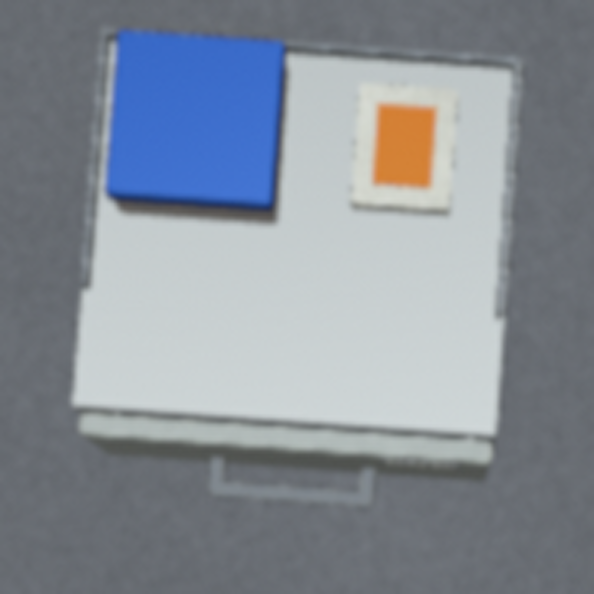

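View pics/f_sc.png

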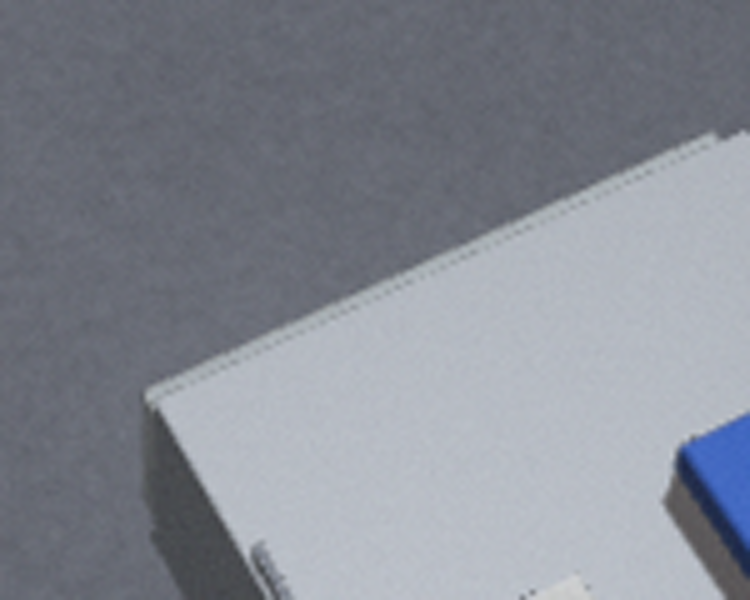

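The drawer stays put after I retreat. As a check on travel, I compare the bar pull before and after in the top view.

Run:
```python
from rig import robot
from h import *
a=cv2.imread("pics/top0.png");s=robot.snapshot("top");b=s["frame"];cv2.imwrite("pics/g.png",np.hstack([cv2.resize(a[235:285,240:330],None,fx=4.3,fy=4.3,interpolation=2),cv2.resize(b[165:215,240:330],None,fx=4.3,fy=4.3,interpolation=2)]))
# register panel+handle patch (template match, panel at opening)
# warp both to z=.06 metric plane aligned to drawer axes
th=-.09;c,sn=np.cos(th),np.sin(th)
def warp(im,z):
    g=[(u,v) for u in(0,1) for v in(0,1)]
    W=np.float32([[0,0],[1,0],[0,1],[1,1]]); pts=[]
    for u,v in W:
        xx=-.10+u*.32; yy=-.14+v*.28
        pts.append([.5563+c*xx-sn*yy,.1362+sn*xx+c*yy,z])
    H=cv2.getPerspectiveTransform((W*[640,560]).astype(np.float32),proj(s,pts).astype(np.float32))
    return cv2.warpPerspective(im,np.linalg.inv(H),(640,560))
for z,l,r in((.112,None,None),(.043,None,None)):
    A=cv2.cvtColor(warp(a,z),6).astype(np.float32);B=cv2.cvtColor(warp(b,z),6).astype(np.float32)
    cv2.imwrite(f"pics/w{int(z*1000)}.png",np.vstack([A[140:420],B[140:420]]))
    print(z,"A profile",[int(v) for v in A[200:360].mean(0)[0:200:4]]); print("B",[int(v) for v in B[200:360].mean(0)[320:520:4]])
```

```text
0.112 A profile [113, 113, 112, 111, 111, 111, 111, 112, 111, 111, 111, 113, 121, 133, 139, 136, 127, 116, 111, 112, 112, 112, 117, 136, 165, 186, 191, 191, 191, 185, 175, 159, 134, 104, 89, 87, 87, 87, 88, 91, 98, 105, 111, 114, 117, 119, 120, 121, 122, 122]
B [109, 109, 109, 110, 109, 109, 108, 114, 125, 132, 132, 125, 115, 110, 109, 109, 107, 102, 92, 85, 82, 84, 94, 124, 158, 177, 183, 183, 181, 170, 144, 127, 153, 190, 207, 210, 209, 209, 209, 209, 208, 208, 208, 208, 208, 208, 208, 207, 207, 207]
0.043 A profile [112, 111, 111, 111, 111, 111, 111, 111, 111, 111, 114, 122, 133, 138, 137, 129, 117, 111, 110, 111, 111, 112, 121, 145, 172, 187, 191, 192, 191, 186, 177, 162, 140, 111, 92, 87, 87, 87, 87, 89, 93, 100, 108, 113, 116, 119, 121, 122, 124, 124]
B [109, 109, 109, 109, 109, 109, 110, 110, 109, 109, 110, 118, 128, 132, 131, 124, 114, 109, 108, 109, 107, 102, 94, 85, 82, 82, 87, 104, 136, 166, 180, 183, 183, 181, 170, 146, 127, 146, 182, 203, 209, 209, 209, 209, 209, 209, 208, 208, 208, 208][ WARN:0@2.001] global loadsave.cpp:1063 imwrite_ Unsupported depth image for selected encoder is fallbacked to CV_8U.
```

View pics/w43.png

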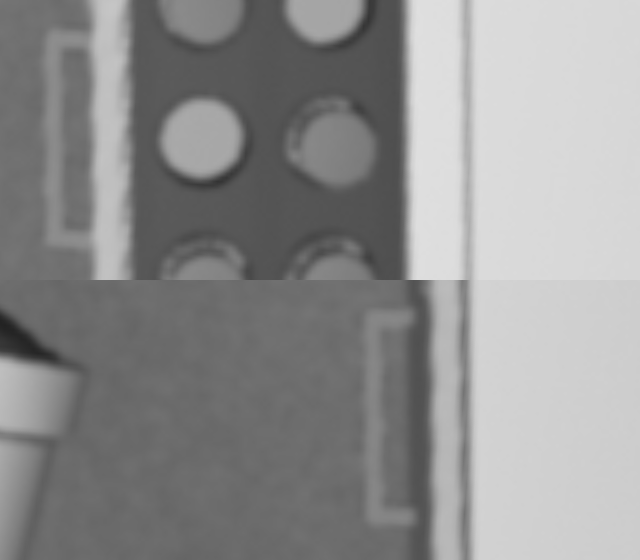

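The bar and panel both moved 320 px at 0.5 mm/px, i.e. 160 mm, so the drawer is fully home. Handing in.

```bash
python3 -c "
from rig import robot
s=robot.sense();print(s['time_s'],s['ft_force'])
print(robot.close_job())"
```

```text
25.1 [ 0.6021045   0.42556022 -0.77830078]
the job is handed in; nothing more can be done
None
```

I put two blue-capped spares (the rear-left and front-left ones in the carrier) into the two empty pockets, pocket_2 and pocket_4. I then pushed the drawer shut and handed the job in at 25.1 s.

- **Placing:** I lowered each bottle until its foot touched, at the same height at which I had picked it up from its carrier pocket. Pictures afterwards showed all six bottles upright and level.
- **Drawer:** The push force rose over the catch, fell to about 4 N, then rose to about 18 N against the stop. After I backed away the drawer stayed shut, and the top view measured 160 mm of travel, which is fully home.
- **Left alone:** The last pictures show the surplus spare, the orange-capped bottle, the look-alikes and the rest of the bench where they were. The robot was touching nothing.
- **Disagreements:** The two cameras differed by 2–5 mm in x, so I measured picks and places relative to each other. The gripper read 36.4 mm on the 38 mm caps, but the hold was steady. No check failed.

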